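# Stand the toppled glue bottles up in their colour bins

### The job

The slim glue bottles have toppled over inside the deep twin bin on the guitar maker's bench, and some are on the wrong side. Get every bottle standing upright on its foot on the bin floor, cap up, red caps in the bin with the red marker board and blue caps in the bin with the blue one. Leave the other things on the bench where they are.

Things in the scene. Friction and masses are not known exactly. Their poses are not given: they have to be found in the camera images.
- bin: fixed deep plywood twin bin: two open-topped bins in one row, outside 98 (x) x 636 (y) x 94 mm high. Origin: centre of its underside, on the bench; x away from the robot, y along the row. Floor and walls 6 mm thick. Eight cells, four to each bin, each 86 (x) x 72 (y) mm inside, 88 mm deep, centred at x = 0, y = -276, -198, -120, -42 mm (one bin) and 42, 120, 198, 276 mm (the other); partitions as high as the walls
- marker_red: fixed red marker board, 12 x 306 x 99 mm high, on the outside of the far wall of one of the two bins: red-capped bottles belong in the four cells before it. Its origin is not on the board but at bench height under the centre of that bin (the board lies 49 to 61 mm from it along +x); axes parallel to the bin's. Which bin is red varies
- marker_blue: fixed blue marker board for the bin of the blue-capped bottles; same size, origin and axes as the red one, on the other bin
- red1: slim rigid glue bottle, 0.12 to 0.22 kg, may be absent: square white body 40 x 40 x 110 mm, then a round red cap 28 mm in diameter, 116 to 156 mm above the foot. Origin: centre of its foot; z from foot to cap. Starts toppled in a cell: foot by the far wall, leaning about 0.5 rad towards the robot on the near rim, cap above the rim. Let go within 0.15 rad of vertical, it settles upright
- red2: slim rigid glue bottle, 0.12 to 0.22 kg, may be absent: square white body 40 x 40 x 110 mm, then a round red cap 28 mm in diameter, 116 to 156 mm above the foot. Origin: centre of its foot; z from foot to cap. Starts toppled in a cell: foot by the far wall, leaning about 0.5 rad towards the robot on the near rim, cap above the rim. Let go within 0.15 rad of vertical, it settles upright
- red3: slim rigid glue bottle, 0.12 to 0.22 kg, may be absent: square white body 40 x 40 x 110 mm, then a round red cap 28 mm in diameter, 116 to 156 mm above the foot. Origin: centre of its foot; z from foot to cap. Starts toppled in a cell: foot by the far wall, leaning about 0.5 rad towards the robot on the near rim, cap above the rim. Let go within 0.15 rad of vertical, it settles upright
- red4: slim rigid glue bottle, 0.12 to 0.22 kg, may be absent: square white body 40 x 40 x 110 mm, then a round red cap 28 mm in diameter, 116 to 156 mm above the foot. Origin: centre of its foot; z from foot to cap. Starts toppled in a cell: foot by the far wall, leaning about 0.5 rad towards the robot on the near rim, cap above the rim. Let go within 0.15 rad of vertical, it settles upright
- blue1: slim rigid glue bottle, 0.12 to 0.22 kg, may be absent: square white body 40 x 40 x 110 mm, then a round blue cap 28 mm in diameter, 116 to 156 mm above the foot. Origin: centre of its foot; z from foot to cap. Starts toppled in a cell: foot by the far wall, leaning about 0.5 rad towards the robot on the near rim, cap above the rim. Let go within 0.15 rad of vertical, it settles upright
- blue2: slim rigid glue bottle, 0.12 to 0.22 kg, may be absent: square white body 40 x 40 x 110 mm, then a round blue cap 28 mm in diameter, 116 to 156 mm above the foot. Origin: centre of its foot; z from foot to cap. Starts toppled in a cell: foot by the far wall, leaning about 0.5 rad towards the robot on the near rim, cap above the rim. Let go within 0.15 rad of vertical, it settles upright
- blue3: slim rigid glue bottle, 0.12 to 0.22 kg, may be absent: square white body 40 x 40 x 110 mm, then a round blue cap 28 mm in diameter, 116 to 156 mm above the foot. Origin: centre of its foot; z from foot to cap. Starts toppled in a cell: foot by the far wall, leaning about 0.5 rad towards the robot on the near rim, cap above the rim. Let go within 0.15 rad of vertical, it settles upright
- blue4: slim rigid glue bottle, 0.12 to 0.22 kg, may be absent: square white body 40 x 40 x 110 mm, then a round blue cap 28 mm in diameter, 116 to 156 mm above the foot. Origin: centre of its foot; z from foot to cap. Starts toppled in a cell: foot by the far wall, leaning about 0.5 rad towards the robot on the near rim, cap above the rim. Let go within 0.15 rad of vertical, it settles upright
- neck_blank: bystander: L-shaped wooden guitar neck offcut, 160 x 50 mm, 72 mm high at the heel; origin at the centre of its underside
- tape: bystander: roll of paper tape, 100 mm across, 24 mm high, lying flat; origin at the centre of its underside
- sanding_block: bystander: cork sanding block 110 x 65 x 35 mm; origin at the centre of its underside

How it is judged:
At the end, for the whole second after the job is handed in: every bottle present stands within 0.1 rad of vertical, cap up, with its foot on the floor of a cell (origin less than 14 mm above the bench) in the bin of its cap's colour, released and at rest (angle between each of red1, red2, red3, red4, blue1, blue2, blue3, blue4's own z axis and vertical below 0.1 rad and y of red1 in the frame of marker_red between -0.145 and 0.145 m and x of red1 in the frame of marker_red between -0.04 and 0.04 m and z of each of red1, red2, red3, red4 in the frame of marker_red below 0.014 m and linear speed of each of red1, red2, red3, red4, blue1, blue2, blue3, blue4 below 0.03 m/s and angular speed of each of red1, red2, red3, red4, blue1, blue2, blue3, blue4 below 0.3 rad/s and y of red2 in the frame of marker_red between -0.145 and 0.145 m and x of red2 in the frame of marker_red between -0.04 and 0.04 m and y of red3 in the frame of marker_red between -0.145 and 0.145 m and x of red3 in the frame of marker_red between -0.04 and 0.04 m and y of red4 in the frame of marker_red between -0.145 and 0.145 m and x of red4 in the frame of marker_red between -0.04 and 0.04 m and y of blue1 in the frame of marker_blue between -0.145 and 0.145 m and x of blue1 in the frame of marker_blue between -0.04 and 0.04 m and z of each of blue1, blue2, blue3, blue4 in the frame of marker_blue below 0.014 m and y of blue2 in the frame of marker_blue between -0.145 and 0.145 m and x of blue2 in the frame of marker_blue between -0.04 and 0.04 m and y of blue3 in the frame of marker_blue between -0.145 and 0.145 m and x of blue3 in the frame of marker_blue between -0.04 and 0.04 m and y of blue4 in the frame of marker_blue between -0.145 and 0.145 m and x of blue4 in the frame of marker_blue between -0.04 and 0.04 m); the robot touches nothing.
It fails at once if the neck offcut, the tape or the sanding block is moved more than 30 mm (distance of any of neck_blank, tape, sanding_block from where it was at the start of the episode above 0.03 m).
Of red1, red2, red3, red4, blue1, blue2, blue3, blue4 only 6 to 7 are there at a start; the rules pass over those that are not, and their reading is None.
At some moment in a run one of red1, red2, red3, red4, blue1, blue2, blue3, blue4 may be knocked a few centimetres aside while the robot is not near it.
It also fails if it takes over 210 s, if anything falls off the work surface, if the arm or the gripper's body presses on something with over 40 N, if the wrist force passes 120 N, or if a joint passes its speed limit or range.

### The arm

A 7-joint arm with a two-finger parallel gripper is mounted at the origin on the work surface. World frame = base frame: x ahead of the robot, y to its left, z up, the work surface at z = 0. Lengths are in m, angles in rad, forces in N, time in s.
With the tool pointing down it reaches from about 0.425 to 1.025 m from the base axis. Payload 9.4 kg.
Tool frame: the origin (TCP) lies midway between the tips of the shut fingers; the grasp point (between the pads) lies grip_point_offset behind it (grip_point_offset is the distance from the TCP to the grasp point, in m); z points along the fingers, y is the line along which they close (so a half turn about z gives the same grasp; the last joint's range is limited). The gripper opens to 85 mm and grips with 20 to 120 N. Pads are 22 mm wide; open, the fingers measure 114 mm over their backs; the gripper's body (76 mm by 85 mm) begins 54 mm behind the grasp point. The pads swing forward as they close: fully open they stand 13 mm farther back than shut.
Start: joints at [-0.077, 0.599, -0.003, 1.599, 0.002, 0.943, -0.08], TCP at [0.725, -0, 0.231] pointing down, gripper open.
Joint ranges: [-2.57, 2.57], [-0.35, 1.97], [-1.29, 1.29], [0.11, 2.56], [-1.05, 4.19], [0.11, 1.86], [-2.63, 2.63]. Speed limits (rad/s): [2.22, 2.22, 3.01, 3.01, 3.14, 3.14, 3.14].

### API

Orientations are given as a rotation vector (axis times angle).
In Python, from rig import read_state, grab_frame, camera_model, job_done, grip_point_offset gives the robot as it stands.
- The arm moves only by the tool arm_command, never from a script. Its argument "steps" is text: rows parted by semicolons, each of 7 numbers parted by spaces: the opening, from -1 (shut) to 1 (fully open), then the shift along the tool's x, y, z in m, then the turn, a rotation vector about the tool's x, y, z in degrees. In form: claw dx dy dz ax ay az; .... A call has exactly 8 rows; each row is the pose to reach, as a shift and turn from the pose commanded when the call began, along the tool's axes at that moment; what a row does not reach only later rows make up. A row lasts 1/12 s, in which the tool goes at most 41.7 mm and 7.16 degrees, less where a joint would pass 70% of its speed; a pose out of reach is approached as far as the arm can. A call with a gripper value outside its range is refused whole. The fingers move at their own pace and stop on an object; "force" is the grip in N (left out, the last holds). Time passes only in rows, so rows that repeat a pose let the fingers close, or fill a call up. It gives the time, the measured TCP pose, the force, the opening and the grip force at its end, in the units of the state.
- read_state(): the state, without advancing time (a new reading comes with each control period).
- grab_frame(name): name is "scene" or "side" or "wrist"; returns (picture, depth): 480x640x3 uint8, red, green, blue; 480x640 float32, m along the optical axis (not along the pixel's ray), 0 where there is no reading.
- camera_model(name): a dict with "fx", "fy", "cx", "cy" (pixels), "k1" (the pictures are not rectified: a ray, as slopes to the right and down, at radius r is drawn at 1 + k1 r^2 times it, then the intrinsics apply), "position" and "rotation" of the camera in the world. Camera axes: x right, y up, looking along -z (the intrinsics and any distortion apply to the point x, -y, -z); pixel columns grow to the right and rows downward; lengths in m; the calibration is good to about 2 mm. A picture is of the moment at which its call begins: read the wrist's pose just before it. camera_model takes no time and is no camera call; for the wrist camera it gives the pose at the moment of the call.
- job_done(): hands the job in; it is judged then, once.
The state is a dict: "time_s": time; "joints": joint angles; "joint_vel": joint speeds; "joint_torque": joint torques, N m; "tool_pos": TCP position; "tcp_rot": TCP orientation; "wrist_force": force on the tool from outside, world axes, zero at the start; "wrist_torque": the same for the moment, N m; "finger_gap": opening from 0.0 (shut) to 1.0 (fully open); "finger_force": force on a finger pad.
Only numpy, scipy, OpenCV 4.12 (cv2) and the standard library are available. Lean on these libraries where they do the work, as an engineer would, in place of code of your own. Each camera call takes 0.05 s, during which the arm holds its last target. There are 200 camera calls.

## Working session

There is one attempt and no reset: what is moved stays moved. The work goes in short steps, Python scripts to look and compute and a tool call to move; the robot and the scene stay as the last step left them, time stands still between calls to the robot, and variables do not carry over. Pictures are saved under pics/ and viewed, at most 14 in all, crops included, and the job is handed in when it is done.

Besides the shell and the picture viewer there is one more tool, called after "Emit:" as name(argument=value, ...) on one line, values as JSON. arm_command: Moves the arm, as the interface text tells. Its arguments: {"type":"object","properties":{"steps":{"type":"string"},"force":{"type":"number"}},"required":["steps"]}

```bash
mkdir -p pics; ls; cat > h.py <<'E'
import numpy as np, cv2
from rig import *
def ray(cam,u,v):
    K=np.array([[cam['fx'],0,cam['cx']],[0,cam['fy'],cam['cy']],[0,0,1.]])
    p=cv2.undistortPoints(np.array([[[u,v]]],float),K,np.array([cam['k1'],0,0,0.]))[0,0]
    return np.array(cam['position']),np.array(cam['rotation'])@np.array([p[0],-p[1],-1])
def onz(cam,u,v,z):
    o,d=ray(cam,u,v); return o+d*(z-o[2])/d[2]
def atd(cam,u,v,dep):
    o,d=ray(cam,u,v); return o+d*dep
E
python3 - <<'E'
from h import *
print(read_state(),grip_point_offset)
for n in("scene","side"):
    im,d=grab_frame(n); cv2.imwrite(f"pics/{n}0.png",im[:,:,::-1]); np.savez(f"{n}0.npz",im=im,d=d); print(n,camera_model(n))
E
```

```text
pics
{'time_s': 0.0, 'joints': array([-0.07671278,  0.60013528, -0.00256574,  1.60014756,  0.00178473,
        0.9428951 , -0.07980693]), 'joint_vel': array([ 1.06575646e-03, -2.46449714e-04,  2.01237418e-03, -6.72045939e-05,
        9.08466504e-04,  7.00089558e-04,  1.97524195e-03]), 'joint_torque': array([-9.47821900e-04, -7.76440001e+01,  1.56451017e+00, -2.58004493e+01,
        1.21808253e-02,  8.94789293e-03,  3.55701900e-05]), 'tool_pos': array([7.24517663e-01, 9.93752883e-06, 2.30402978e-01]), 'tcp_rot': array([-2.22062966e+00, -2.22079395e+00,  1.88578667e-03]), 'wrist_force': array([-0.82660944, -0.76466287,  0.31196781]), 'wrist_torque': array([0.01765037, 0.01396591, 0.01829559]), 'finger_force': 0.0, 'finger_gap': 1.0022446922728505} 0.0187
scene {'fx': 597.968031057005, 'fy': 597.968031057005, 'cx': 310.33424258597597, 'cy': 233.87197484499166, 'k1': 0.0651452338483813, 'position': array([1.36707372, 0.51648666, 0.90298801]), 'rotation': array([0.49738448, 0.89161884, 1.92062883])}
side {'fx': 467.1616687082601, 'fy': 467.1616687082601, 'cx': 320.5499648578543, 'cy': 233.05495659088547, 'k1': -0.040056577602418965, 'position': array([ 0.21998975, -0.954812  ,  0.97952435]), 'rotation': array([ 0.82900893, -0.11128716, -0.25364768])}
```

```bash
sed -i "s/np.array(cam\['rotation'\])@/cv2.Rodrigues(np.array(cam['rotation'],float))[0]@/" h.py
```

```text
(no output)
```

View pics/scene0.png

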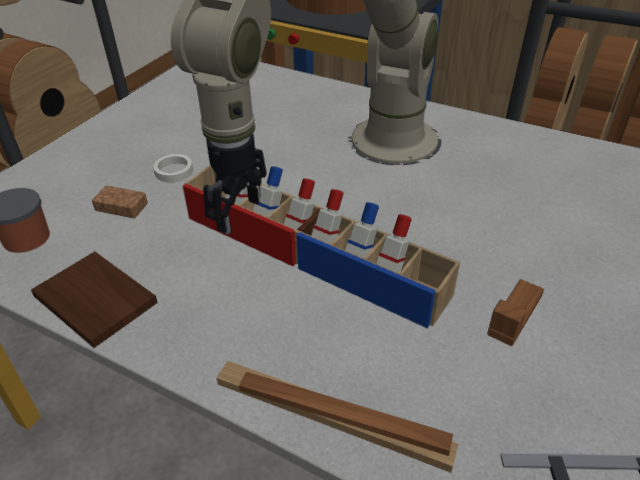

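View pics/side0.png

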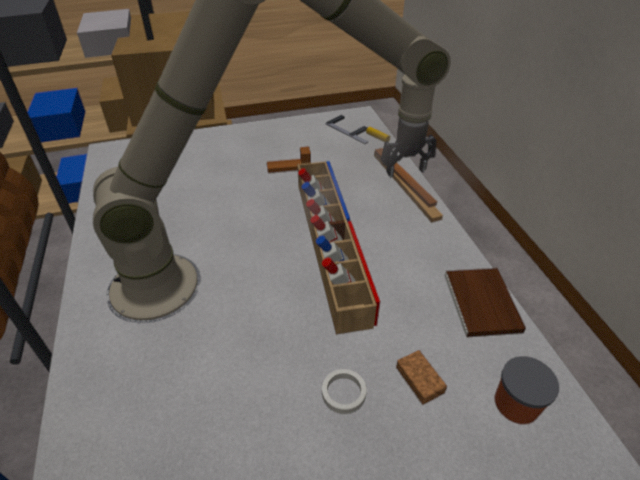

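```bash
cat >> h.py <<'E'
def masks(im):
    hsv=cv2.cvtColor(im,cv2.COLOR_RGB2HSV); h,s,v=cv2.split(hsv)
    sat=(s>130)&(v>60)
    return dict(red=sat&((h<6)|(h>174)),blue=sat&(h>108)&(h<128))
def blobs(im,amin=25):
    o=[]
    for c,m in masks(im).items():
        n,l,st,ce=cv2.connectedComponentsWithStats(m.astype(np.uint8))
        o+=[(c,st[i,4],*ce[i],l==i) for i in range(1,n) if st[i,4]>=amin]
    return o
E
python3 - <<'E'
from h import *
for n in("scene","side"):
    f=np.load(f"{n}0.npz"); cam=camera_model(n)
    for c,a,u,v,m in blobs(f['im']):
        ys,xs=np.nonzero(m)
        P=np.array([atd(cam,x,y,f['d'][y,x]) for y,x in zip(ys,xs) if f['d'][y,x]>0])
        if not len(P): print(n,c,a,u,v,'nodepth');continue
        if not(.3<np.median(P[:,0])<1.1 and abs(np.median(P[:,1]))<.45): continue
        print(n,c,a,round(u),round(v),'med',np.median(P,0).round(3),'lo',np.percentile(P,2,0).round(3),'hi',np.percentile(P,98,0).round(3),'ray.133',onz(cam,u,v,.133).round(3))
        if n=='scene' and a>1500:
            Q=P[(P[:,2]>.01)&(P[:,2]<.095)]; print('  board fit',cv2.fitLine(Q[:,:2].astype(np.float32),cv2.DIST_HUBER,0,.01,.01).ravel())
E
```

```text
scene red 224 306 188 med [ 0.479 -0.006  0.14 ] lo [ 0.465 -0.02   0.121] hi [0.49  0.004 0.156] ray.133 [ 0.471 -0.011  0.133]
scene red 697 197 206 med [ 0.553 -0.258  0.052] lo [ 0.545 -0.288  0.003] hi [ 0.559 -0.209  0.1  ] ray.133 [ 0.63  -0.183  0.133]
scene red 236 334 199 med [0.485 0.066 0.14 ] lo [0.471 0.051 0.121] hi [0.497 0.075 0.156] ray.133 [0.477 0.061 0.133]
scene red 2319 263 234 med [ 0.569 -0.065  0.056] lo [ 0.56  -0.155  0.003] hi [0.577 0.013 0.1  ] ray.133 [ 0.642 -0.013  0.133]
  board fit [ 0.08242551  0.99659723  0.570992   -0.04801235]
scene red 54 295 218 med [ 0.521 -0.011  0.085] lo [ 0.511 -0.036  0.079] hi [0.526 0.007 0.09 ] ray.133 [0.57  0.019 0.133]
scene red 281 402 225 med [0.498 0.221 0.139] lo [0.484 0.207 0.121] hi [0.51  0.232 0.156] ray.133 [0.491 0.218 0.133]
scene red 69 325 230 med [0.526 0.066 0.085] lo [0.497 0.032 0.067] hi [0.532 0.08  0.089] ray.133 [0.574 0.09  0.133]
scene red 75 391 258 med [0.54  0.22  0.085] lo [0.511 0.195 0.067] hi [0.544 0.236 0.089] ray.133 [0.587 0.236 0.133]
scene blue 207 274 176 med [ 0.471 -0.091  0
[... 1057 characters left out ...]
 lo [ 0.542 -0.294  0.02 ] hi [0.572 0.    0.102] ray.133 [ 0.539 -0.214  0.133]
side red 158 329 265 med [ 0.454 -0.188  0.146] lo [ 0.438 -0.194  0.122] hi [ 0.472 -0.165  0.156] ray.133 [ 0.456 -0.176  0.133]
side blue 42 331 172 med [0.591 0.269 0.098] lo [0.585 0.192 0.094] hi [0.597 0.316 0.101] ray.133 [0.576 0.215 0.133]
side blue 33 305 185 med [0.476 0.141 0.151] lo [0.465 0.132 0.144] hi [0.483 0.154 0.157] ray.133 [0.48  0.165 0.133]
side blue 79 343 205 med [0.576 0.082 0.098] lo [0.569 0.024 0.094] hi [0.584 0.17  0.102] ray.133 [0.562 0.044 0.133]
side blue 128 323 243 med [ 0.461 -0.106  0.146] lo [ 0.444 -0.113  0.122] hi [ 0.478 -0.087  0.156] ray.133 [ 0.463 -0.094  0.133]
```

```bash
cat > plan.py <<'E'
from h import *
from scipy.spatial.transform import Rotation as R
B=np.array([.516,.027,0]); YAW=-.085; GO=grip_point_offset
RB=R.from_euler('z',YAW)
def rot(t): # tool x=bin x, y=-bin y, z down; t deg tilts bottle cap towards +x
    return RB*R.from_matrix([[1,0,0],[0,-1,0],[0,0,-1]])*R.from_rotvec([0,-t,0],degrees=True)
def tobin(p): return RB.inv().apply(np.array(p)-B)
def now():
    s=read_state(); r=R.from_rotvec(s['tcp_rot']); return np.array(s['tool_pos']),r
def tcp(x,y,z,t):
    r=rot(t); return B+RB.apply([x,y,z])+GO*r.as_matrix()[:,2], r
def plan(calls):
    """calls: lists of (x,y,z,tilt,claw,rows) in mm, grasp point in bin frame; prints each call's 8 rows"""
    p0,r0=now()
    for c in calls:
        assert sum(w[5] for w in c)==8,c
        out=[]
        for x,y,z,t,g,n in c:
            p,r=tcp(x/1e3,y/1e3,z/1e3,t)
            d=r0.inv().apply(p-p0); a=(r0.inv()*r).as_rotvec(degrees=True)
            out+=[f"{g} "+" ".join(f"{v:.3f}" for v in d)+" "+" ".join(f"{v:.1f}" for v in a)]*n
        print("; ".join(out)); p0,r0=p,r
def where():
    p,r=now(); g=tobin(p-GO*r.as_matrix()[:,2]); s=read_state()
    print('t',round(s['time_s'],2),'G',(g*1e3).round(1),'rot err',((rot(0).inv()*r).as_rotvec(degrees=True)).round(1),'gap',round(s['finger_gap'],3),'ff',round(float(s['finger_force']),1),'wf',np.round(s['wrist_force'],1))
E
python3 - <<'E'
from plan import *
for n,p in dict(R1=(.456,-.173),B1=(.4635,-.0955),R2=(.4705,-.010),R3=(.477,.062),B2=(.485,.146),R4=(.491,.219)).items(): print(n,(tobin([*p,0])*1e3).round(1))
where()
plan([[(-45,-42,230,0,.4,8)],[(-45,-42,230,0,.4,8)]])
E
```

```text
R1 [ -42.8 -204.4    0. ]
B1 [ -41.9 -126.5    0. ]
R2 [-42.2 -40.7   0. ]
R3 [-41.8  31.6   0. ]
B2 [-41.  115.9   0. ]
R4 [-41.2 189.2   0. ]
t 0.1 G [210.2  -9.2 249.2] rot err [  0.1  -0.1 -94.9] gap 1.0 ff 0.0 wf [ 0.  -0.1 -0.4]
0.4 -0.011 -0.257 0.020 -0.1 0.1 94.9; 0.4 -0.011 -0.257 0.020 -0.1 0.1 94.9; 0.4 -0.011 -0.257 0.020 -0.1 0.1 94.9; 0.4 -0.011 -0.257 0.020 -0.1 0.1 94.9; 0.4 -0.011 -0.257 0.020 -0.1 0.1 94.9; 0.4 -0.011 -0.257 0.020 -0.1 0.1 94.9; 0.4 -0.011 -0.257 0.020 -0.1 0.1 94.9; 0.4 -0.011 -0.257 0.020 -0.1 0.1 94.9
0.4 0.000 0.000 0.000 0.0 0.0 0.0; 0.4 0.000 0.000 0.000 0.0 0.0 0.0; 0.4 0.000 0.000 0.000 0.0 0.0 0.0; 0.4 0.000 0.000 0.000 0.0 0.0 0.0; 0.4 0.000 0.000 0.000 0.0 0.0 0.0; 0.4 0.000 0.000 0.000 0.0 0.0 0.0; 0.4 0.000 0.000 0.000 0.0 0.0 0.0; 0.4 0.000 0.000 0.000 0.0 0.0 0.0
```

Emit:
arm_command(steps="0.4 0 -0.1 0.02 0 0 20; 0.4 0 -0.18 0.02 0 0 50; 0.4 -0.011 -0.257 0.02 0 0 50; 0.4 -0.011 -0.257 0.02 0 0 50; 0.4 -0.011 -0.257 0.02 0 0 50; 0.4 -0.011 -0.257 0.02 0 0 50; 0.4 -0.011 -0.257 0.02 0 0 50; 0.4 -0.011 -0.257 0.02 0 0 50", force=60)

```text
time_s: 0.77
tool_pos: [0.4644, -0.0113, 0.2112]
tcp_rot: [-2.955, -1.064, 0.004]
wrist_force: [0.2, -1.0, -0.6]
finger_gap: 0.702
finger_force: 0.0
```

Emit:
arm_command(steps="0.4 0 0 0 0 0 10; 0.4 0 0 0 0 0 20; 0.4 0 0 0 0 0 30; 0.4 0 0 0 0 0 40; 0.4 0 0 0 0 0 44.9; 0.4 0 0 0 0 0 44.9; 0.4 0 0 0 0 0 44.9; 0.4 0 0 0 0 0 44.9")

```text
time_s: 1.43
tool_pos: [0.4694, -0.0107, 0.2112]
tcp_rot: [3.138, -0.131, 0.001]
wrist_force: [0.5, 0.9, 0.4]
finger_gap: 0.7
finger_force: 0.0
```

```bash
python3 - <<'E'
from plan import *
where()
im,d=grab_frame("wrist"); cv2.imwrite("pics/w1.png",im[:,:,::-1]); cam=camera_model("wrist")
for c,a,u,v,m in blobs(im,60):
    dep=np.median(d[m&(d>0)]) if (m&(d>0)).any() else 0
    print(c,a,round(u),round(v),(tobin(atd(cam,u,v,dep))*1e3).round(),(tobin(onz(cam,u,v,.14))*1e3).round())
plan([[(-45,-42,160,0,.4,3),(-45,-42,138,0,.4,2),(-45,-42,138,0,-1,3)],[(-45,-42,138,0,-1,8)]])
E
```

```text
t 1.43 G [-43.3 -41.5 229.9] rot err [-0.   0.  -0.1] gap 0.7 ff 0.0 wf [0.5 0.9 0.4]
red 7816 456 66 [  57. -114.   99.] [  52. -103.  140.]
red 329 211 150 [ 9. 28. 87.] [ 13.  14. 140.]
red 286 329 150 [ 10. -44.  86.] [ 13. -44. 140.]
red 604 582 160 [   4. -200.   87.] [   9. -169.  140.]
red 3815 194 253 [-38.  25. 145.] [-40.  27. 140.]
red 3631 329 253 [-38. -44. 146.] [-40. -44. 140.]
red 2264 624 246 [ -36. -201.  136.] [ -35. -198.  140.]
blue 5080 126 65 [56. 69. 99.] [ 51.  51. 140.]
blue 309 75 150 [  9. 112.  87.] [ 13.  81. 140.]
blue 186 469 150 [  10. -129.   86.] [  13. -112.  140.]
blue 4102 36 253 [-39. 107. 144.] [-40. 110. 140.]
blue 3685 489 254 [ -39. -125.  145.] [ -40. -128.  140.]
0.4 -0.002 0.000 0.070 0.0 -0.0 0.2; 0.4 -0.002 0.000 0.070 0.0 -0.0 0.2; 0.4 -0.002 0.000 0.070 0.0 -0.0 0.2; 0.4 -0.002 0.000 0.092 0.0 -0.0 0.2; 0.4 -0.002 0.000 0.092 0.0 -0.0 0.2; -1 -0.002 0.000 0.092 0.0 -0.0 0.2; -1 -0.002 0.000 0.092 0.0 -0.0 0.2; -1 -0.002 0.000 0.092 0.0 -0.0 0.2
-1 0.000 0.000 0.000 0.0 0.0 0.0; -1 0.000 0.000 0.000 0.0 0.0 0.0; -1 0.000 0.000 0.000 0.0 0.0 0.0; -1 0.000 0.000 0.000 0.0 0.0 0.0; -1 0.000 0.000 0.000 0.0 0.0 0.0; -1 0.000 0.000 0.000 0.0 0.0 0.0; -1 0.000 0.000 0.000 0.0 0.0 0.0; -1 0.000 0.000 0.000 0.0 0.0 0.0
```

View pics/w1.png

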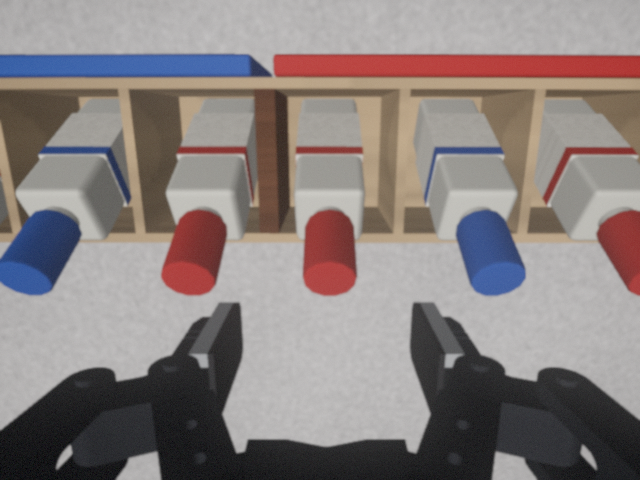

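Emit:
arm_command(steps="0.4 -0.002 0.002 0.035 0 0 0; 0.4 -0.002 0.002 0.07 0 0 0; 0.4 -0.002 0.002 0.085 0 0 0; 0.4 -0.002 0.002 0.092 0 0 0; 0.4 -0.002 0.002 0.092 0 0 0; -1 -0.002 0.002 0.092 0 0 0; -1 -0.002 0.002 0.092 0 0 0; -1 -0.002 0.002 0.092 0 0 0")

```text
time_s: 2.15
tool_pos: [0.4666, -0.0127, 0.1204]
tcp_rot: [-3.138, 0.133, -0.003]
wrist_force: [-0.9, -0.3, 4.4]
finger_gap: 0.311
finger_force: 58.7
```

Emit:
arm_command(steps="-1 0 0 0 0 0 0; -1 0 0 0 0 0 0; -1 0 0 0 0 0 0; -1 0 0 0 0 0 0; -1 0 0 0 0 0 0; -1 0 0 0 0 0 0; -1 0 0 0 0 0 0; -1 0 0 0 0 0 0")

```text
time_s: 2.82
tool_pos: [0.4665, -0.0128, 0.1203]
tcp_rot: [-3.138, 0.134, -0.003]
wrist_force: [-0.3, -0.6, 7.8]
finger_gap: 0.313
finger_force: 58.9
```

```bash
python3 - <<'E'
from plan import *
where()
y=-43
plan([[(-45,y,148,0,-1,1),(-45,y,158,0,-1,1),(-38,y,162,5,-1,1),(-30,y,165,10,-1,1),(-22,y,168,15,-1,1),(-15,y,170,20,-1,1),(-7,y,170,25,-1,1),(0,y,170,30,-1,1)],
 [(0,y,170,30,-1,3),(0,y,160,30,-1,1),(0,y,155,30,-1,1),(0,y,151,30,-1,3)]])
E
```

```text
t 2.82 G [-46.  -43.8 139. ] rot err [0.  0.1 0. ] gap 0.313 ff 58.9 wf [-0.3 -0.6  7.8]
-1 0.001 -0.001 -0.009 -0.0 -0.1 -0.0; -1 0.001 -0.001 -0.019 -0.0 -0.1 -0.0; -1 0.006 -0.001 -0.023 -0.0 -5.1 -0.0; -1 0.013 -0.001 -0.026 -0.0 -10.1 -0.0; -1 0.019 -0.001 -0.030 -0.0 -15.1 -0.0; -1 0.025 -0.001 -0.032 -0.0 -20.1 -0.0; -1 0.031 -0.001 -0.033 -0.0 -25.1 -0.0; -1 0.037 -0.001 -0.033 -0.0 -30.1 -0.0
-1 0.000 0.000 0.000 0.0 0.0 0.0; -1 0.000 0.000 0.000 0.0 0.0 0.0; -1 0.000 0.000 0.000 0.0 0.0 0.0; -1 0.005 0.000 0.009 0.0 0.0 0.0; -1 0.008 0.000 0.013 0.0 0.0 0.0; -1 0.010 0.000 0.016 0.0 0.0 0.0; -1 0.010 0.000 0.016 0.0 0.0 0.0; -1 0.010 0.000 0.016 0.0 0.0 0.0
```

Emit:
arm_command(steps="-1 0.001 0 -0.009 0 0 0; -1 0.001 0 -0.019 0 0 0; -1 0.006 0 -0.023 0 -5 0; -1 0.013 0 -0.026 0 -10 0; -1 0.019 0 -0.03 0 -15 0; -1 0.025 0 -0.032 0 -20 0; -1 0.031 0 -0.033 0 -25 0; -1 0.037 0 -0.033 0 -30 0")

```text
time_s: 3.48
tool_pos: [0.5036, -0.016, 0.1539]
tcp_rot: [-3.01, 0.128, 0.81]
wrist_force: [-0.1, -1.0, -1.6]
finger_gap: 0.312
finger_force: 59.0
```

Emit:
arm_command(steps="-1 0 0 0 0 0 0; -1 0 0 0 0 0 0; -1 0 0 0 0 0 0; -1 0.005 0 0.009 0 0 0; -1 0.005 0 0.009 0 0 0; -1 0.005 0 0.009 0 0 0; -1 0.005 0 0.009 0 0 0; -1 0.005 0 0.009 0 0 0")

```text
time_s: 4.15
tool_pos: [0.5024, -0.016, 0.1423]
tcp_rot: [-3.011, 0.129, 0.806]
wrist_force: [0.6, 0.7, -0.8]
finger_gap: 0.307
finger_force: 59.1
```

```bash
python3 - <<'E'
from plan import *
where()
im,d=grab_frame("wrist"); cv2.imwrite("pics/w2.png",im[:,:,::-1])
im,d=grab_frame("side"); s=cv2.resize(im[100:340,240:440],None,fx=2,fy=2); cv2.imwrite("pics/s2.png",np.hstack([s])[:,:,::-1])
E
```

```text
t 4.15 G [ -0.5 -44.  158.5] rot err [  0. -30.   0.] gap 0.307 ff 59.1 wf [ 0.6  0.7 -0.8]
```

View pics/w2.png

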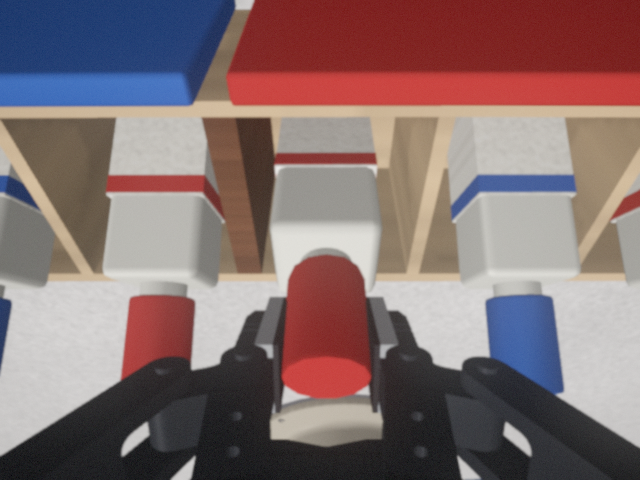

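```bash
python3 - <<'E'
from plan import *
y=-44
plan([[(0,y,154,30,-1,1),(0,y,150,30,-1,2),(0,y,150,30,.4,5)],
 [(0,y,165,30,.4,1),(0,y,190,30,.4,1),(-20,-90,220,20,.4,1),(-45,-126,220,0,.4,5)],
 [(-45,-126,180,0,.4,1),(-45,-126,150,0,.4,1),(-45,-126,139,0,.4,2),(-45,-126,139,0,-1,4)]])
E
```

```text
-1 0.003 0.000 0.004 -0.0 -0.0 -0.0; -1 0.005 0.000 0.007 -0.0 -0.0 -0.0; -1 0.005 0.000 0.007 -0.0 -0.0 -0.0; 0.4 0.005 0.000 0.007 -0.0 -0.0 -0.0; 0.4 0.005 0.000 0.007 -0.0 -0.0 -0.0; 0.4 0.005 0.000 0.007 -0.0 -0.0 -0.0; 0.4 0.005 0.000 0.007 -0.0 -0.0 -0.0; 0.4 0.005 0.000 0.007 -0.0 -0.0 -0.0
0.4 -0.008 0.000 -0.013 0.0 0.0 0.0; 0.4 -0.020 0.000 -0.035 0.0 0.0 0.0; 0.4 -0.049 0.046 -0.051 0.0 10.0 0.0; 0.4 -0.065 0.082 -0.041 0.0 30.0 0.0; 0.4 -0.065 0.082 -0.041 0.0 30.0 0.0; 0.4 -0.065 0.082 -0.041 0.0 30.0 0.0; 0.4 -0.065 0.082 -0.041 0.0 30.0 0.0; 0.4 -0.065 0.082 -0.041 0.0 30.0 0.0
0.4 0.000 0.000 0.040 0.0 0.0 0.0; 0.4 0.000 0.000 0.070 0.0 0.0 0.0; 0.4 0.000 0.000 0.081 0.0 0.0 0.0; 0.4 0.000 0.000 0.081 0.0 0.0 0.0; -1 0.000 0.000 0.081 0.0 0.0 0.0; -1 0.000 0.000 0.081 0.0 0.0 0.0; -1 0.000 0.000 0.081 0.0 0.0 0.0; -1 0.000 0.000 0.081 0.0 0.0 0.0
```

Emit:
arm_command(steps="-1 0.003 0 0.004 0 0 0; -1 0.005 0 0.007 0 0 0; -1 0.005 0 0.007 0 0 0; 0.4 0.005 0 0.007 0 0 0; 0.4 0.005 0 0.007 0 0 0; 0.4 0.005 0 0.007 0 0 0; 0.4 0.005 0 0.007 0 0 0; 0.4 0.005 0 0.007 0 0 0")

```text
time_s: 4.92
tool_pos: [0.5034, -0.0161, 0.1334]
tcp_rot: [-3.011, 0.129, 0.807]
wrist_force: [-0.7, -0.2, -0.4]
finger_gap: 0.699
finger_force: 0.0
```

Emit:
arm_command(steps="0.4 -0.008 0 -0.013 0 0 0; 0.4 -0.02 0 -0.035 0 0 0; 0.4 -0.036 0.02 -0.06 0 5 0; 0.4 -0.055 0.06 -0.055 0 15 0; 0.4 -0.065 0.082 -0.041 0 30 0; 0.4 -0.065 0.082 -0.041 0 30 0; 0.4 -0.065 0.082 -0.041 0 30 0; 0.4 -0.065 0.082 -0.041 0 30 0")

```text
time_s: 5.58
tool_pos: [0.4575, -0.0951, 0.2023]
tcp_rot: [-3.137, 0.138, -0.004]
wrist_force: [0.3, 0.9, -0.1]
finger_gap: 0.702
finger_force: 0.0
```

```bash
cat > look.py <<'E'
from plan import *
import sys
where()
im,d=grab_frame("wrist"); cv2.imwrite(sys.argv[1],im[:,:,::-1]); cam=camera_model("wrist")
for c,a,u,v,m in blobs(im,500):
    dep=np.median(d[m&(d>0)]) if (m&(d>0)).any() else 0
    print(c,a,round(u),round(v),(tobin(atd(cam,u,v,dep))*1e3).round())
E
python3 look.py pics/w3.png
```

```text
t 5.58 G [ -47.9 -126.6  221. ] rot err [0.1 0.1 0.2] gap 0.702 ff 0.0 wf [ 0.3  0.9 -0.1]
red 11954 378 54 [  58. -154.   99.]
red 4962 136 167 [  5. -45. 159.]
red 4376 491 249 [ -36. -207.  145.]
red 4383 30 248 [-36.  21. 142.]
blue 1971 45 56 [58. 24. 98.]
blue 3239 327 253 [ -38. -127.  147.]
```

View pics/w3.png

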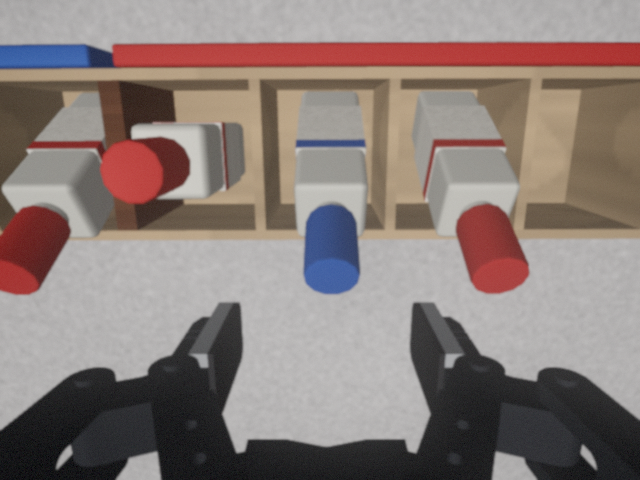

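```bash
cat >> plan.py <<'E'
def pick(y,x=-46): return [(x,y,185,0,.4,1),(x,y,160,0,.4,1),(x,y,145,0,.4,1),(x,y,139,0,.4,2),(x,y,139,0,-1,3)]
def up(y): return [(-46,y,139,0,-1,1),(-46,y,149,0,-1,1),(-38,y,158,6,-1,1),(-26,y,164,13,-1,1),(-14,y,168,20,-1,1),(-6,y,170,26,-1,1),(0,y,170,30,-1,2)]
def travel(y0,y1,m=None):
    H=325; c1=[(0,y0,205,30,-1,1),(0,y0,245,30,-1,1),(0,y0,285,30,-1,1),(0,y0,H,30,-1,2)]
    s=np.sign(y1-y0); m=y0+s*min(100,abs(y1-y0)); c1+=[(0,y0+s*33,H,30,-1,1),(0,y0+s*66,H,30,-1,1),(0,m,H,30,-1,1)]
    n=int(np.ceil(abs(y1-m)/36)); ys=np.linspace(m,y1,n+1)[1:]
    c=c1+[(0,y,H,30,-1,1) for y in ys]+[(0,y1,H,30,-1,2)]+[(0,y1,z,30,-1,1) for z in range(290,170,-30)]+[(0,y1,170,30,-1,1)]
    while len(c)and sum(w[5] for w in c)%8: c.append(c[-1][:5]+(1,))
    flat=[w[:5]+(1,) for w in c for _ in range(w[5])]
    return [flat[i:i+8] for i in range(0,len(flat),8)]
def place(y): return [(0,y,160,30,-1,1),(0,y,153,30,-1,1),(0,y,150,30,-1,2),(0,y,150,30,.4,4)]
def leave(y,y1,z=220):
    out=[(0,y,165,30,.4,1),(0,y,190,30,.4,1),(0,y,225,30,.4,1)]
    n=max(1,int(np.ceil(abs(y1-y)/38))); n=min(n,4); step=np.linspace(y,y1,n+1)[1:]
    out+=[(-46*(k+1)/n,v,z+10,30*(1-(k+1)/n),.4,1) for k,v in enumerate(step)]
    out+=[(-46,y1,z,0,.4,8-len(out))]
    return out
E
cat > mv.py <<'E'
from plan import *
import sys
where(); a=eval(sys.argv[1]); plan(a)
E
python3 mv.py "[pick(-126.5),up(-126.5)]+travel(-126.5,276)"
```

```text
t 5.63 G [ -46.  -126.   220.9] rot err [ 0.1 -0.   0.1] gap 0.702 ff 0.0 wf [ 0.1 -0.  -0.1]
0.4 -0.000 0.001 0.036 -0.1 0.0 -0.1; 0.4 0.000 0.001 0.061 -0.1 0.0 -0.1; 0.4 0.000 0.001 0.076 -0.1 0.0 -0.1; 0.4 0.000 0.001 0.082 -0.1 0.0 -0.1; 0.4 0.000 0.001 0.082 -0.1 0.0 -0.1; -1 0.000 0.001 0.082 -0.1 0.0 -0.1; -1 0.000 0.001 0.082 -0.1 0.0 -0.1; -1 0.000 0.001 0.082 -0.1 0.0 -0.1
-1 0.000 0.000 0.000 0.0 0.0 0.0; -1 0.000 0.000 -0.010 0.0 0.0 0.0; -1 0.006 -0.000 -0.019 0.0 -6.0 0.0; -1 0.016 0.000 -0.025 0.0 -13.0 0.0; -1 0.026 -0.000 -0.030 -0.0 -20.0 0.0; -1 0.032 -0.000 -0.033 -0.0 -26.0 0.0; -1 0.037 0.000 -0.034 0.0 -30.0 -0.0; -1 0.037 0.000 -0.034 0.0 -30.0 -0.0
-1 -0.017 0.000 -0.030 0.0 0.0 0.0; -1 -0.038 0.000 -0.065 0.0 0.0 0.0; -1 -0.057 0.000 -0.100 0.0 0.0 0.0; -1 -0.078 0.000 -0.134 0.0 0.0 0.0; -1 -0.078 0.000 -0.134 0.0 0.0 0.0; -1 -0.077 -0.033 -0.134 0.0 0.0 0.0; -1 -0.077 -0.066 -0.134 0.0 0.0 0.0; -1 -0.077 -0.100 -0.134 0.0 0.0 0.0
-1 0.000 -0.034 -0.000 0.0 0.0 0.0; -1 0.000 -0.067 -0.000 0.0 0.0 0.0; -1 -0.000 -0.101 0.000 0.0 0.0 0.0; -1 0.000 -0.134 -0.000 0.0 0.0 0.0; -1 0.000 -0.168 -0.000 0.0 0.0 0.0; -1 0.000 -0.202 -0.000 0.0 0.0 0.0; -1 0.000 -0.235 -0.000 0.0 0.0 0.0; -1 -0.000 -0.269 0.000 0.0 0.0 0.0
-1 0.000 -0.034 -0.000 0.0 0.0 0.0; -1 0.000 -0.034 -0.000 0.0 0.0 0.0; -1 0.000 -0.034 -0.000 0.0 0.0 0.0; -1 0.018 -0.034 0.030 0.0 0.0 0.0; -1 0.033 -0.034 0.056 0.0 0.0 0.0; -1 0.048 -0.034 0.082 0.0 0.0 0.0; -1 0.063 -0.034 0.108 0.0 0.0 0.0; -1 0.078 -0.034 0.134 0.0 0.0 0.0
```

Emit:
arm_command(steps="0.4 0 0.001 0.036 0 0 0; 0.4 0 0.001 0.061 0 0 0; 0.4 0 0.001 0.076 0 0 0; 0.4 0 0.001 0.082 0 0 0; 0.4 0 0.001 0.082 0 0 0; -1 0 0.001 0.082 0 0 0; -1 0 0.001 0.082 0 0 0; -1 0 0.001 0.082 0 0 0")

```text
time_s: 6.3
tool_pos: [0.4614, -0.0957, 0.1202]
tcp_rot: [3.139, -0.134, 0.002]
wrist_force: [1.0, -0.1, -0.1]
finger_gap: 0.308
finger_force: 58.9
```

Emit:
arm_command(steps="-1 0 0 0 0 0 0; -1 0 0 -0.01 0 0 0; -1 0.006 0 -0.019 0 -6 0; -1 0.016 0 -0.025 0 -13 0; -1 0.026 0 -0.03 0 -20 0; -1 0.032 0 -0.033 0 -26 0; -1 0.037 0 -0.034 0 -30 0; -1 0.037 0 -0.034 0 -30 0")

```text
time_s: 6.97
tool_pos: [0.5003, -0.0983, 0.1522]
tcp_rot: [-3.011, 0.125, 0.811]
wrist_force: [0.2, 1.0, -2.5]
finger_gap: 0.31
finger_force: 59.2
```

Emit:
arm_command(steps="-1 -0.017 0 -0.03 0 0 0; -1 -0.038 0 -0.065 0 0 0; -1 -0.057 0 -0.1 0 0 0; -1 -0.078 0 -0.134 0 0 0; -1 -0.078 0 -0.134 0 0 0; -1 -0.077 -0.033 -0.134 0 0 0; -1 -0.077 -0.066 -0.134 0 0 0; -1 -0.077 -0.1 -0.134 0 0 0")

```text
time_s: 7.63
tool_pos: [0.5054, 0.0014, 0.3085]
tcp_rot: [-3.01, 0.132, 0.802]
wrist_force: [1.4, -0.3, -3.0]
finger_gap: 0.315
finger_force: 59.4
```

Emit:
arm_command(steps="-1 0 -0.034 0 0 0 0; -1 0 -0.067 0 0 0 0; -1 0 -0.101 0 0 0 0; -1 0 -0.134 0 0 0 0; -1 0 -0.168 0 0 0 0; -1 0 -0.202 0 0 0 0; -1 0 -0.235 0 0 0 0; -1 0 -0.269 0 0 0 0")

```text
time_s: 8.3
tool_pos: [0.5285, 0.2698, 0.3082]
tcp_rot: [-3.01, 0.13, 0.804]
wrist_force: [1.2, -0.7, -1.8]
finger_gap: 0.311
finger_force: 59.4
```

```bash
python3 look.py pics/w4.png; python3 mv.py "[[(0,276,325,30,-1,3),(0,276,290,30,-1,1),(0,276,260,30,-1,1),(0,276,230,30,-1,1),(0,276,200,30,-1,1),(0,276,170,30,-1,1)],place(276),leave(276,192)]"
```

```text
t 8.3 G [  1.2 243.  324.4] rot err [  0.1 -29.9   0.1] gap 0.311 ff 59.4 wf [ 1.2 -0.7 -1.8]
red 511 605 47 [ 5. 56. 88.]
red 2220 407 137 [-36. 197. 142.]
red 1960 624 137 [-36.  46. 138.]
blue 2278 511 137 [-36. 126. 141.]
blue 9509 325 342 [  9. 251. 328.]
blue 1620 13 409 [-1152.  1191.  -129.]
t 8.35 G [ -0.4 251.4 323.7] rot err [  0.2 -30.   -0.4] gap 0.311 ff 59.5 wf [ 0.1  8.5 -1.8]
-1 -0.000 -0.025 -0.001 -0.1 -0.0 0.5; -1 -0.000 -0.025 -0.001 -0.1 -0.0 0.5; -1 -0.000 -0.025 -0.001 -0.1 -0.0 0.5; -1 0.017 -0.024 0.029 -0.1 -0.0 0.5; -1 0.032 -0.024 0.055 -0.1 -0.0 0.5; -1 0.047 -0.024 0.081 -0.1 -0.0 0.5; -1 0.062 -0.024 0.107 -0.1 -0.0 0.5; -1 0.077 -0.024 0.133 -0.1 -0.0 0.5
-1 0.005 0.000 0.009 0.0 0.0 0.0; -1 0.009 0.000 0.015 0.0 0.0 0.0; -1 0.010 0.000 0.017 0.0 0.0 0.0; -1 0.010 0.000 0.017 0.0 0.0 0.0; 0.4 0.010 0.000 0.017 0.0 0.0 0.0; 0.4 0.010 0.000 0.017 0.0 0.0 0.0; 0.4 0.010 0.000 0.017 0.0 0.0 0.0; 0.4 0.010 0.000 0.017 0.0 0.0 0.0
0.4 -0.008 0.000 -0.013 0.0 0.0 0.0; 0.4 -0.020 0.000 -0.035 0.0 0.0 0.0; 0.4 -0.038 0.000 -0.065 0.0 0.0 0.0; 0.4 -0.050 0.028 -0.062 0.0 10.0 0.0; 0.4 -0.060 0.056 -0.055 0.0 20.0 0.0; 0.4 -0.070 0.084 -0.049 0.0 30.0 0.0; 0.4 -0.065 0.084 -0.040 0.0 30.0 0.0; 0.4 -0.065 0.084 -0.040 0.0 30.0 0.0
```

View pics/w4.png

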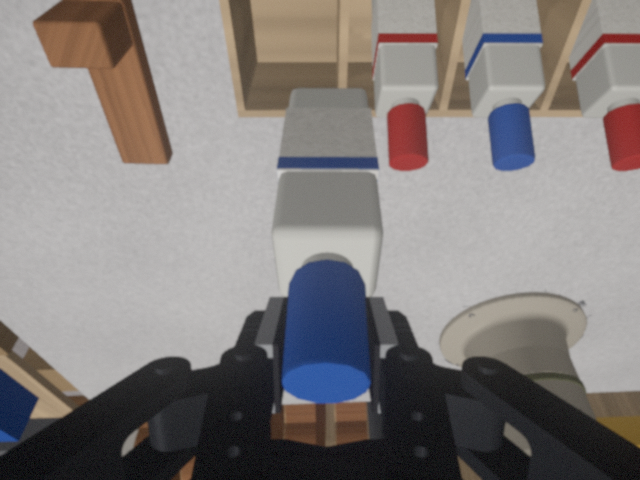

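Emit:
arm_command(steps="-1 0 -0.034 0 0 0 0; -1 0 -0.034 0 0 0 0; -1 0 -0.034 0 0 0 0; -1 0 -0.034 0 0 0 0; -1 0 -0.034 0 0 0 0; -1 0 -0.034 0 0 0 0; -1 0 -0.034 0 0 0 0; -1 0 -0.034 0 0 0 0")

```text
time_s: 9.02
tool_pos: [0.5323, 0.302, 0.3081]
tcp_rot: [-3.01, 0.13, 0.806]
wrist_force: [0.2, 0.3, -2.3]
finger_gap: 0.309
finger_force: 59.7
```

```bash
python3 look.py pics/w5.png;  python3 mv.py "[[(0,276,325,30,-1,2),(0,276,290,30,-1,1),(0,276,260,30,-1,1),(0,276,230,30,-1,1),(0,276,200,30,-1,1),(0,276,170,30,-1,2)],place(276),leave(276,192)]"
```

```text
t 9.02 G [  2.3 275.4 324.3] rot err [  0.  -30.    0.1] gap 0.309 ff 59.7 wf [ 0.2  0.3 -2.3]
red 2261 452 138 [-35. 189. 143.]
blue 531 548 43 [  8. 119.  88.]
blue 2399 556 138 [-35. 118. 142.]
blue 9538 325 341 [ 11. 275. 328.]
blue 2296 18 407 [-1120.  1194.  -130.]
t 9.07 G [  2.2 275.5 324.3] rot err [  0.  -30.    0.1] gap 0.309 ff 59.7 wf [ 0.2  0.2 -1.8]
-1 -0.002 -0.000 0.000 -0.0 -0.0 -0.1; -1 -0.002 -0.000 0.000 -0.0 -0.0 -0.1; -1 0.015 -0.000 0.031 -0.0 -0.0 -0.1; -1 0.030 -0.000 0.057 -0.0 -0.0 -0.1; -1 0.045 -0.000 0.083 -0.0 -0.0 -0.1; -1 0.060 -0.000 0.109 -0.0 -0.0 -0.1; -1 0.075 -0.000 0.135 -0.0 -0.0 -0.1; -1 0.075 -0.000 0.135 -0.0 -0.0 -0.1
-1 0.005 0.000 0.009 0.0 0.0 0.0; -1 0.009 0.000 0.015 0.0 0.0 0.0; -1 0.010 0.000 0.017 0.0 0.0 0.0; -1 0.010 0.000 0.017 0.0 0.0 0.0; 0.4 0.010 0.000 0.017 0.0 0.0 0.0; 0.4 0.010 0.000 0.017 0.0 0.0 0.0; 0.4 0.010 0.000 0.017 0.0 0.0 0.0; 0.4 0.010 0.000 0.017 0.0 0.0 0.0
0.4 -0.008 0.000 -0.013 0.0 0.0 0.0; 0.4 -0.020 0.000 -0.035 0.0 0.0 0.0; 0.4 -0.038 0.000 -0.065 0.0 0.0 0.0; 0.4 -0.050 0.028 -0.062 0.0 10.0 0.0; 0.4 -0.060 0.056 -0.055 0.0 20.0 0.0; 0.4 -0.070 0.084 -0.049 0.0 30.0 0.0; 0.4 -0.065 0.084 -0.040 0.0 30.0 0.0; 0.4 -0.065 0.084 -0.040 0.0 30.0 0.0
```

Emit:
arm_command(steps="-1 -0.002 0 0 0 0 0; -1 -0.002 0 0 0 0 0; -1 0.015 0 0.031 0 0 0; -1 0.03 0 0.057 0 0 0; -1 0.045 0 0.083 0 0 0; -1 0.06 0 0.109 0 0 0; -1 0.075 0 0.135 0 0 0; -1 0.075 0 0.135 0 0 0")

```text
time_s: 9.73
tool_pos: [0.5271, 0.3023, 0.1485]
tcp_rot: [-3.012, 0.13, 0.818]
wrist_force: [-1.2, -0.7, -1.6]
finger_gap: 0.309
finger_force: 59.8
```

Emit:
arm_command(steps="-1 0.005 0 0.009 0 0 0; -1 0.009 0 0.015 0 0 0; -1 0.01 0 0.017 0 0 0; -1 0.01 0 0.017 0 0 0; 0.4 0.01 0 0.017 0 0 0; 0.4 0.01 0 0.017 0 0 0; 0.4 0.01 0 0.017 0 0 0; 0.4 0.01 0 0.017 0 0 0")

```text
time_s: 10.4
tool_pos: [0.5301, 0.3029, 0.1345]
tcp_rot: [-3.01, 0.129, 0.805]
wrist_force: [0.6, 0.8, -1.3]
finger_gap: 0.698
finger_force: 0.0
```

Emit:
arm_command(steps="0.4 -0.008 0 -0.013 0 0 0; 0.4 -0.02 0 -0.035 0 0 0; 0.4 -0.038 0 -0.065 0 0 0; 0.4 -0.05 0.028 -0.062 0 10 0; 0.4 -0.06 0.058 -0.055 0 20 0; 0.4 -0.065 0.087 -0.042 0 30 0; 0.4 -0.065 0.087 -0.04 0 30 0; 0.4 -0.065 0.087 -0.04 0 30 0")

```text
time_s: 11.07
tool_pos: [0.4827, 0.2175, 0.2026]
tcp_rot: [-3.137, 0.136, -0.007]
wrist_force: [-1.1, 0.3, -0.6]
finger_gap: 0.701
finger_force: 0.0
```

```bash
python3 look.py pics/w6.png;  python3 mv.py "[pick(190),up(190)]+travel(190,-120)+[place(-120),leave(-120,-204)]"
```

```text
t 11.07 G [-49.4 187.  221.3] rot err [0.1 0.3 0.1] gap 0.701 ff 0.0 wf [-1.1  0.3 -0.6]
red 631 575 152 [ 4. 40. 87.]
red 2950 621 241 [-36.  40. 138.]
red 3988 327 248 [-38. 187. 146.]
blue 11532 373 52 [ 57. 163.  99.]
blue 3172 126 170 [  1. 274. 162.]
blue 4000 471 249 [-38. 118. 146.]
t 11.12 G [-49.  188.4 221.3] rot err [ 0.1  0.2 -0. ] gap 0.699 ff 0.0 wf [-0.6  0.3 -0.5]
0.4 0.003 -0.001 0.036 -0.1 -0.2 0.0; 0.4 0.003 -0.001 0.061 -0.1 -0.2 0.0; 0.4 0.003 -0.001 0.076 -0.1 -0.2 0.0; 0.4 0.003 -0.001 0.082 -0.1 -0.2 0.0; 0.4 0.003 -0.001 0.082 -0.1 -0.2 0.0; -1 0.003 -0.001 0.082 -0.1 -0.2 0.0; -1 0.003 -0.001 0.082 -0.1 -0.2 0.0; -1 0.003 -0.001 0.082 -0.1 -0.2 0.0
-1 0.000 0.000 0.000 0.0 0.0 0.0; -1 0.000 0.000 -0.010 0.0 0.0 0.0; -1 0.006 -0.000 -0.019 0.0 -6.0 0.0; -1 0.016 -0.000 -0.025 0.0 -13.0 0.0; -1 0.026 -0.000 -0.030 -0.0 -20.0 0.0; -1 0.032 -0.000 -0.033 -0.0 -26.0 0.0; -1 0.037 -0.000 -0.034 0.0 -30.0 -0.0; -1 0.037 -0.000 -0.034 0.0 -30.0 -0.0
-1 -0.017 0.000 -0.030 0.0 0.0 0.0; -1 -0.038 0.000 -0.065 0.0 0.0 0.0; -1 -0.057 0.000 -0.100 0.0 0.0 0.0; -1 -0.078
[... 594 characters left out ...]
0.000 0.134 0.0 0.0 0.0; -1 0.078 0.000 0.134 0.0 0.0 0.0; -1 0.078 0.000 0.134 0.0 0.0 0.0; -1 0.078 0.000 0.134 0.0 0.0 0.0
-1 0.005 0.000 0.009 0.0 0.0 0.0; -1 0.009 0.000 0.015 0.0 0.0 0.0; -1 0.010 0.000 0.017 0.0 0.0 0.0; -1 0.010 0.000 0.017 0.0 0.0 0.0; 0.4 0.010 0.000 0.017 0.0 0.0 0.0; 0.4 0.010 0.000 0.017 0.0 0.0 0.0; 0.4 0.010 0.000 0.017 0.0 0.0 0.0; 0.4 0.010 0.000 0.017 0.0 0.0 0.0
0.4 -0.008 0.000 -0.013 0.0 0.0 0.0; 0.4 -0.020 0.000 -0.035 0.0 0.0 0.0; 0.4 -0.038 0.000 -0.065 0.0 0.0 0.0; 0.4 -0.050 0.028 -0.062 0.0 10.0 0.0; 0.4 -0.060 0.056 -0.055 0.0 20.0 0.0; 0.4 -0.070 0.084 -0.049 0.0 30.0 0.0; 0.4 -0.065 0.084 -0.040 0.0 30.0 0.0; 0.4 -0.065 0.084 -0.040 0.0 30.0 0.0
```

Emit:
arm_command(steps="0.4 0.002 0 0.036 0 0 0; 0.4 0.002 0 0.061 0 0 0; 0.4 0.002 0 0.076 0 0 0; 0.4 0.002 0 0.082 0 0 0; 0.4 0.002 0 0.082 0 0 0; -1 0.002 0 0.082 0 0 0; -1 0.002 0 0.082 0 0 0; -1 0.002 0 0.082 0 0 0")

```text
time_s: 11.78
tool_pos: [0.489, 0.2194, 0.1201]
tcp_rot: [-3.138, 0.134, -0.002]
wrist_force: [1.5, 0.9, 1.7]
finger_gap: 0.308
finger_force: 58.8
```

Emit:
arm_command(steps="-1 0.002 0 0 0 0 0; -1 0.002 0 -0.01 0 0 0; -1 0.006 0 -0.019 0 -6 0; -1 0.016 0 -0.025 0 -13 0; -1 0.026 0 -0.03 0 -20 0; -1 0.032 0 -0.033 0 -26 0; -1 0.037 0 -0.034 0 -30 0; -1 0.037 0 -0.034 0 -30 0")

```text
time_s: 12.45
tool_pos: [0.528, 0.2144, 0.1523]
tcp_rot: [-3.011, 0.133, 0.809]
wrist_force: [0.9, -0.4, -2.1]
finger_gap: 0.314
finger_force: 59.4
```

Emit:
arm_command(steps="-1 -0.017 0 -0.03 0 0 0; -1 -0.038 0 -0.065 0 0 0; -1 -0.057 0 -0.1 0 0 0; -1 -0.078 0 -0.134 0 0 0; -1 -0.078 0 -0.134 0 0 0; -1 -0.077 0.033 -0.134 0 0 0; -1 -0.077 0.066 -0.134 0 0 0; -1 -0.078 0.1 -0.134 0 0 0")

```text
time_s: 13.12
tool_pos: [0.515, 0.116, 0.3085]
tcp_rot: [-3.012, 0.125, 0.803]
wrist_force: [0.5, -0.5, -1.3]
finger_gap: 0.31
finger_force: 59.5
```

Emit:
arm_command(steps="-1 0 0.035 0 0 0 0; -1 0 0.07 0 0 0 0; -1 0 0.105 0 0 0 0; -1 0 0.14 0 0 0 0; -1 0 0.175 0 0 0 0; -1 0 0.209 0 0 0 0; -1 0 0.209 0 0 0 0; -1 0 0.209 0 0 0 0")

```text
time_s: 13.78
tool_pos: [0.4972, -0.0935, 0.3086]
tcp_rot: [-3.011, 0.135, 0.804]
wrist_force: [-0.2, 1.9, -0.6]
finger_gap: 0.308
finger_force: 59.5
```

```bash
python3 look.py pics/w7.png;  python3 mv.py "[[(0,-120,325,30,-1,1),(0,-120,290,30,-1,1),(0,-120,260,30,-1,1),(0,-120,230,30,-1,1),(0,-120,200,30,-1,1),(0,-120,170,30,-1,3)]]"
```

```text
t 13.78 G [   0.8 -121.7  324.8] rot err [  0.  -29.9   0.2] gap 0.308 ff 59.5 wf [-0.2  1.9 -0.6]
red 516 116 40 [ 9. 27. 87.]
red 2720 198 87 [  7. -44. 155.]
red 2272 452 136 [ -34. -206.  142.]
red 2388 112 137 [-35.  26. 142.]
red 814 330 165 [  21. -122.  253.]
red 10789 326 339 [  10. -120.  327.]
blue 1064 8 138 [-38. 102. 137.]
t 13.83 G [   1.1 -119.9  324.6] rot err [  0.  -29.9   0.1] gap 0.309 ff 59.5 wf [ 0.   0.6 -2.3]
-1 -0.001 0.000 0.000 -0.1 -0.1 -0.1; -1 0.016 0.000 0.031 -0.1 -0.1 -0.1; -1 0.031 0.000 0.057 -0.1 -0.1 -0.1; -1 0.046 0.000 0.083 -0.1 -0.1 -0.1; -1 0.061 0.000 0.109 -0.1 -0.1 -0.1; -1 0.076 0.000 0.135 -0.1 -0.1 -0.1; -1 0.076 0.000 0.135 -0.1 -0.1 -0.1; -1 0.076 0.000 0.135 -0.1 -0.1 -0.1
```

View pics/w7.png

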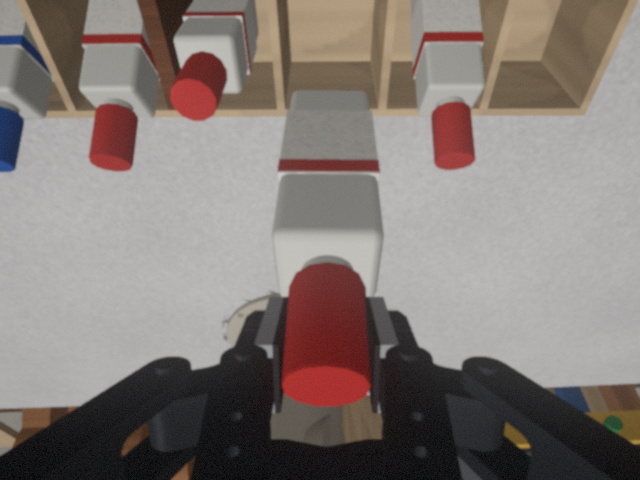

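Emit:
arm_command(steps="-1 -0.001 0 0 0 0 0; -1 0.016 0 0.031 0 0 0; -1 0.031 0 0.057 0 0 0; -1 0.046 0 0.083 0 0 0; -1 0.061 0 0.109 0 0 0; -1 0.076 0 0.135 0 0 0; -1 0.076 0 0.135 0 0 0; -1 0.076 0 0.135 0 0 0")

```text
time_s: 14.5
tool_pos: [0.496, -0.0904, 0.1528]
tcp_rot: [-3.01, 0.126, 0.811]
wrist_force: [0.3, 0.1, -2.2]
finger_gap: 0.314
finger_force: 59.6
```

Emit:
arm_command(steps="-1 0.005 0 0.009 0 0 0; -1 0.009 0 0.015 0 0 0; -1 0.01 0 0.017 0 0 0; -1 0.01 0 0.017 0 0 0; 0.4 0.01 0 0.017 0 0 0; 0.4 0.01 0 0.017 0 0 0; 0.4 0.01 0 0.017 0 0 0; 0.4 0.01 0 0.017 0 0 0")

```text
time_s: 15.17
tool_pos: [0.4968, -0.0918, 0.1338]
tcp_rot: [-3.011, 0.129, 0.806]
wrist_force: [-0.1, -0.5, 0.2]
finger_gap: 0.699
finger_force: 0.0
```

Emit:
arm_command(steps="0.4 -0.008 0 -0.013 0 0 0; 0.4 -0.02 0 -0.035 0 0 0; 0.4 -0.038 0 -0.065 0 0 0; 0.4 -0.05 0.028 -0.062 0 10 0; 0.4 -0.06 0.056 -0.055 0 20 0; 0.4 -0.065 0.084 -0.042 0 30 0; 0.4 -0.065 0.084 -0.04 0 30 0; 0.4 -0.065 0.084 -0.04 0 30 0")

```text
time_s: 15.83
tool_pos: [0.4486, -0.1741, 0.2014]
tcp_rot: [3.138, -0.144, 0.009]
wrist_force: [-1.4, 1.4, 0.3]
finger_gap: 0.7
finger_force: 0.0
```

```bash
python3 look.py pics/w8.png;  python3 mv.py "[pick(-204),up(-204),place(-204),leave(-204,-55)[:-1]+[(-46,30,220,0,.4,1)]]"
```

```text
t 15.83 G [ -50.2 -206.1  220.1] rot err [-0.   0.3  0.4] gap 0.7 ff 0.0 wf [-1.4  1.4  0.3]
red 12097 265 51 [  57. -174.   99.]
red 4761 138 168 [   2. -125.  160.]
red 1447 14 164 [  2. -55. 136.]
red 4041 335 247 [ -37. -210.  146.]
t 15.88 G [ -49.1 -205.1  220.2] rot err [0.1 0.2 0.3] gap 0.698 ff 0.0 wf [-2.   0.6 -0.5]
0.4 0.003 -0.001 0.035 -0.1 -0.2 -0.3; 0.4 0.003 -0.001 0.060 -0.1 -0.2 -0.3; 0.4 0.003 -0.001 0.075 -0.1 -0.2 -0.3; 0.4 0.003 -0.001 0.081 -0.1 -0.2 -0.3; 0.4 0.003 -0.001 0.081 -0.1 -0.2 -0.3; -1 0.003 -0.001 0.081 -0.1 -0.2 -0.3; -1 0.003 -0.001 0.081 -0.1 -0.2 -0.3; -1 0.003 -0.001 0.081 -0.1 -0.2 -0.3
-1 0.000 0.000 0.000 0.0 0.0 0.0; -1 0.000 0.000 -0.010 0.0 0.0 0.0; -1 0.006 -0.000 -0.019 0.0 -6.0 0.0; -1 0.016 -0.000 -0.025 0.0 -13.0 0.0; -1 0.026 -0.000 -0.030 -0.0 -20.0 0.0; -1 0.032 -0.000 -0.033 -0.0 -26.0 0.0; -1 0.037 -0.000 -0.034 0.0 -30.0 -0.0; -1 0.037 -0.000 -0.034 0.0 -30.0 -0.0
-1 0.005 0.000 0.009 0.0 0.0 0.0; -1 0.009 0.000 0.015 0.0 0.0 0.0; -1 0.010 0.000 0.017 0.0 0.0 0.0; -1 0.010 0.000 0.017 0.0 0.0 0.0; 0.4 0.010 0.000 0.017 0.0 0.0 0.0; 0.4 0.010 0.000 0.017 0.0 0.0 0.0; 0.4 0.010 0.000 0.017 0.0 0.0 0.0; 0.4 0.010 0.000 0.017 0.0 0.0 0.0
0.4 -0.008 0.000 -0.013 0.0 0.0 0.0; 0.4 -0.020 0.000 -0.035 0.0 0.0 0.0; 0.4 -0.038 0.000 -0.065 0.0 0.0 0.0; 0.4 -0.048 -0.037 -0.064 0.0 7.5 -0.0; 0.4 -0.055 -0.074 -0.058 0.0 15.0 0.0; 0.4 -0.063 -0.112 -0.053 0.0 22.5 0.0; 0.4 -0.070 -0.149 -0.049 0.0 30.0 0.0; 0.4 -0.065 -0.234 -0.040 0.0 30.0 0.0
```

Emit:
arm_command(steps="0.4 0.002 0.003 0.036 0 0 0; 0.4 0.002 0.003 0.061 0 0 0; 0.4 0.002 0.003 0.076 0 0 0; 0.4 0.002 0.003 0.082 0 0 0; 0.4 0.002 0.003 0.082 0 0 0; -1 0.002 0.003 0.082 0 0 0; -1 0.002 0.003 0.082 0 0 0; -1 0.002 0.003 0.082 0 0 0")

```text
time_s: 16.55
tool_pos: [0.4558, -0.1757, 0.1195]
tcp_rot: [3.138, -0.134, 0.002]
wrist_force: [0.4, 1.5, 0.7]
finger_gap: 0.313
finger_force: 58.8
```

Emit:
arm_command(steps="-1 0.002 0 0 0 0 0; -1 0.002 0 -0.01 0 0 0; -1 0.006 -0.002 -0.019 0 -6 0; -1 0.016 -0.006 -0.025 0 -13 0; -1 0.026 -0.008 -0.03 0 -20 0; -1 0.032 -0.008 -0.033 0 -26 0; -1 0.037 -0.008 -0.034 0 -30 0; -1 0.037 -0.008 -0.034 0 -30 0")

```text
time_s: 17.22
tool_pos: [0.4959, -0.1699, 0.1517]
tcp_rot: [-3.012, 0.123, 0.811]
wrist_force: [0.7, 0.6, -1.7]
finger_gap: 0.316
finger_force: 59.3
```

Emit:
arm_command(steps="-1 0.005 0 0.009 0 0 0; -1 0.009 0 0.015 0 0 0; -1 0.01 0 0.017 0 0 0; -1 0.01 0 0.017 0 0 0; 0.4 0.01 0 0.017 0 0 0; 0.4 0.01 0 0.017 0 0 0; 0.4 0.01 0 0.017 0 0 0; 0.4 0.01 0 0.017 0 0 0")

```text
time_s: 17.88
tool_pos: [0.4928, -0.1708, 0.1333]
tcp_rot: [-3.011, 0.129, 0.805]
wrist_force: [0.6, -0.2, 0.1]
finger_gap: 0.695
finger_force: 0.0
```

Emit:
arm_command(steps="0.4 -0.008 0 -0.013 0 0 0; 0.4 -0.02 0 -0.035 0 0 0; 0.4 -0.038 0 -0.065 0 0 0; 0.4 -0.048 -0.037 -0.064 0 7.5 0; 0.4 -0.055 -0.074 -0.058 0 15 0; 0.4 -0.063 -0.112 -0.053 0 22.5 0; 0.4 -0.07 -0.149 -0.049 0 30 0; 0.4 -0.07 -0.185 -0.045 0 30 0")

```text
time_s: 18.55
tool_pos: [0.4659, 0.0177, 0.208]
tcp_rot: [-3.136, 0.138, -0.009]
wrist_force: [-0.7, 0.1, 0.0]
finger_gap: 0.7
finger_force: 0.0
```

```bash
python3 mv.py "[[(-46,0,220,0,.4,1),(-46,30,220,0,.4,7)]]"
```

```text
t 18.55 G [-49.2 -13.6 226.7] rot err [0.2 0.3 0.2] gap 0.7 ff 0.0 wf [-0.7  0.1  0. ]
0.4 0.003 -0.014 0.007 -0.2 -0.3 -0.2; 0.4 0.003 -0.044 0.007 -0.2 -0.3 -0.2; 0.4 0.003 -0.044 0.007 -0.2 -0.3 -0.2; 0.4 0.003 -0.044 0.007 -0.2 -0.3 -0.2; 0.4 0.003 -0.044 0.007 -0.2 -0.3 -0.2; 0.4 0.003 -0.044 0.007 -0.2 -0.3 -0.2; 0.4 0.003 -0.044 0.007 -0.2 -0.3 -0.2; 0.4 0.003 -0.044 0.007 -0.2 -0.3 -0.2
```

Emit:
arm_command(steps="0.4 0.001 -0.025 0.004 0 0 0; 0.4 0.001 -0.044 0.004 0 0 0; 0.4 0.001 -0.044 0.004 0 0 0; 0.4 0.001 -0.044 0.004 0 0 0; 0.4 0.001 -0.044 0.004 0 0 0; 0.4 0.001 -0.044 0.004 0 0 0; 0.4 0.001 -0.044 0.004 0 0 0; 0.4 0.001 -0.044 0.004 0 0 0")

```text
time_s: 19.22
tool_pos: [0.4754, 0.0597, 0.2028]
tcp_rot: [3.138, -0.137, 0.0]
wrist_force: [1.0, 0.6, 0.3]
finger_gap: 0.7
finger_force: 0.0
```

```bash
python3 look.py pics/w9.png;  python3 mv.py "[pick(28),up(28)]+travel(28,-276)+[place(-276)]"
```

```text
t 19.22 G [-43.3  29.1 221.5] rot err [-0.   0.   0.1] gap 0.7 ff 0.0 wf [1.  0.6 0.3]
red 5499 515 64 [ 56. -73.  99.]
red 4148 484 178 [  3. -40. 160.]
red 2197 619 177 [   1. -111.  142.]
red 3937 327 258 [-38.  28. 146.]
blue 7972 188 64 [ 57. 102.  99.]
blue 3468 159 260 [-38. 111. 147.]
t 19.27 G [-43.3  29.3 221.5] rot err [-0.  -0.   0.1] gap 0.701 ff 0.0 wf [ 0.3 -0.6  0. ]
0.4 -0.003 0.001 0.036 0.0 0.0 -0.1; 0.4 -0.003 0.001 0.061 0.0 0.0 -0.1; 0.4 -0.003 0.001 0.076 0.0 0.0 -0.1; 0.4 -0.003 0.001 0.082 0.0 0.0 -0.1; 0.4 -0.003 0.001 0.082 0.0 0.0 -0.1; -1 -0.003 0.001 0.082 0.0 0.0 -0.1; -1 -0.003 0.001 0.082 0.0 0.0 -0.1; -1 -0.003 0.001 0.082 0.0 0.0 -0.1
-1 0.000 0.000 0.000 0.0 0.0 0.0; -1 0.000 0.000 -0.010 0.0 0.0 0.0; -1 0.006 -0.000 -0.019 0.0 -6.0 0.0; -1 0.016 -0.000 -0.025 0.0 -13.0 0.0; -1 0.026 -0.000 -0.030 -0.0 -20.0 0.0; -1 0.032 -0.000 -0.033 -0.0 -26.0 0.0; -1 0.037 -0.000 -0.034 0.0 -30.0 -0.0; -1 0.037 -0.000 -0.034 0.0 -30.0 -0.0
-1 -0.017 0.000 -0.030 0.0 0.0 0.0; -1 -0.038 0.000 -0.065 0.0 0.0 0.0; -1 -0.057 0.000 -0.100 0.0 0.0 0.0; -1 -0.078 0.000
[... 288 characters left out ...]
00 0.0 0.0 0.0; -1 -0.000 0.170 0.000 0.0 0.0 0.0; -1 -0.000 0.204 0.000 0.0 0.0 0.0; -1 -0.000 0.204 0.000 0.0 0.0 0.0; -1 -0.000 0.204 0.000 0.0 0.0 0.0
-1 0.018 0.000 0.030 0.0 0.0 0.0; -1 0.033 0.000 0.056 0.0 0.0 0.0; -1 0.048 0.000 0.082 0.0 0.0 0.0; -1 0.062 0.000 0.108 0.0 0.0 0.0; -1 0.078 0.000 0.134 0.0 0.0 0.0; -1 0.078 0.000 0.134 0.0 0.0 0.0; -1 0.078 0.000 0.134 0.0 0.0 0.0; -1 0.078 0.000 0.134 0.0 0.0 0.0
-1 0.005 0.000 0.009 0.0 0.0 0.0; -1 0.009 0.000 0.015 0.0 0.0 0.0; -1 0.010 0.000 0.017 0.0 0.0 0.0; -1 0.010 0.000 0.017 0.0 0.0 0.0; 0.4 0.010 0.000 0.017 0.0 0.0 0.0; 0.4 0.010 0.000 0.017 0.0 0.0 0.0; 0.4 0.010 0.000 0.017 0.0 0.0 0.0; 0.4 0.010 0.000 0.017 0.0 0.0 0.0
```

View pics/w9.png

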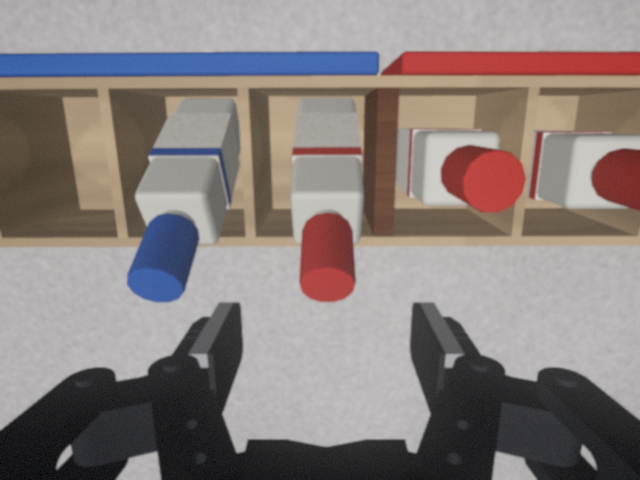

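Emit:
arm_command(steps="0.4 -0.003 0.001 0.036 0 0 0; 0.4 -0.003 0.001 0.061 0 0 0; 0.4 -0.003 0.001 0.076 0 0 0; 0.4 -0.003 0.001 0.082 0 0 0; 0.4 -0.003 0.001 0.082 0 0 0; -1 -0.003 0.001 0.082 0 0 0; -1 -0.003 0.001 0.082 0 0 0; -1 -0.003 0.001 0.082 0 0 0")

```text
time_s: 19.93
tool_pos: [0.4728, 0.06, 0.1218]
tcp_rot: [-3.138, 0.134, -0.003]
wrist_force: [-1.0, -0.1, 4.6]
finger_gap: 0.311
finger_force: 58.7
```

Emit:
arm_command(steps="-1 0 0 0 0 0 0; -1 0 0 -0.01 0 0 0; -1 0.006 -0.003 -0.019 0 -6 0; -1 0.016 -0.006 -0.025 0 -13 0; -1 0.026 -0.01 -0.03 0 -20 0; -1 0.032 -0.01 -0.033 0 -26 0; -1 0.037 -0.01 -0.034 0 -30 0; -1 0.037 -0.01 -0.034 0 -30 0")

```text
time_s: 20.6
tool_pos: [0.5126, 0.0664, 0.1535]
tcp_rot: [-3.011, 0.129, 0.81]
wrist_force: [0.8, -0.4, -2.4]
finger_gap: 0.31
finger_force: 59.1
```

Emit:
arm_command(steps="-1 -0.017 0 -0.03 0 0 0; -1 -0.038 0 -0.065 0 0 0; -1 -0.057 0 -0.1 0 0 0; -1 -0.078 0 -0.134 0 0 0; -1 -0.078 0 -0.134 0 0 0; -1 -0.077 0.033 -0.134 0 0 0; -1 -0.077 0.066 -0.134 0 0 0; -1 -0.077 0.1 -0.134 0 0 0")

```text
time_s: 21.27
tool_pos: [0.5008, -0.0333, 0.3095]
tcp_rot: [-3.012, 0.125, 0.803]
wrist_force: [0.6, 0.2, -1.9]
finger_gap: 0.313
finger_force: 59.4
```

Emit:
arm_command(steps="-1 0 0.036 0 0 0 0; -1 0 0.072 0 0 0 0; -1 0 0.108 0 0 0 0; -1 0 0.144 0 0 0 0; -1 0 0.18 0 0 0 0; -1 0 0.214 0 0 0 0; -1 0 0.214 0 0 0 0; -1 0 0.214 0 0 0 0")

```text
time_s: 21.93
tool_pos: [0.4821, -0.2478, 0.3094]
tcp_rot: [-3.011, 0.135, 0.804]
wrist_force: [-0.2, 1.4, -1.6]
finger_gap: 0.313
finger_force: 59.6
```

```bash
python3 look.py pics/w10.png; python3 mv.py "[[(0,-276,325,30,-1,1),(0,-276,290,30,-1,1),(0,-276,260,30,-1,1),(0,-276,230,30,-1,1),(0,-276,200,30,-1,1),(0,-276,170,30,-1,3)]]"
```

```text
t 21.93 G [  -1.2 -276.7  325.6] rot err [  0.  -29.9   0.3] gap 0.313 ff 59.6 wf [-0.2  1.4 -1.6]
red 2689 202 83 [   7. -202.  155.]
red 3188 76 86 [   5. -126.  154.]
red 764 327 158 [  21. -276.  251.]
red 10479 325 329 [  10. -275.  325.]
t 21.98 G [  -0.6 -274.9  325.4] rot err [  0.1 -29.9   0.1] gap 0.31 ff 59.6 wf [ 0.2  0.5 -1.5]
-1 0.001 0.001 0.000 -0.1 -0.1 -0.1; -1 0.018 0.001 0.030 -0.1 -0.1 -0.1; -1 0.033 0.001 0.056 -0.1 -0.1 -0.1; -1 0.048 0.001 0.082 -0.1 -0.1 -0.1; -1 0.063 0.001 0.108 -0.1 -0.1 -0.1; -1 0.078 0.001 0.134 -0.1 -0.1 -0.1; -1 0.078 0.001 0.134 -0.1 -0.1 -0.1; -1 0.078 0.001 0.134 -0.1 -0.1 -0.1
```

Emit:
arm_command(steps="-1 0.001 0.001 0 0 0 0; -1 0.018 0.001 0.03 0 0 0; -1 0.033 0.001 0.056 0 0 0; -1 0.048 0.001 0.082 0 0 0; -1 0.063 0.001 0.108 0 0 0; -1 0.078 0.001 0.134 0 0 0; -1 0.078 0.001 0.134 0 0 0; -1 0.078 0.001 0.134 0 0 0")

```text
time_s: 22.65
tool_pos: [0.4837, -0.2457, 0.1538]
tcp_rot: [-3.009, 0.125, 0.811]
wrist_force: [-0.9, -0.2, -1.2]
finger_gap: 0.307
finger_force: 59.6
```

Emit:
arm_command(steps="-1 0.005 0 0.009 0 0 0; -1 0.009 0 0.015 0 0 0; -1 0.01 0 0.017 0 0 0; -1 0.01 0 0.017 0 0 0; 0.4 0.01 0 0.017 0 0 0; 0.4 0.01 0 0.017 0 0 0; 0.4 0.01 0 0.017 0 0 0; 0.4 0.01 0 0.017 0 0 0")

```text
time_s: 23.32
tool_pos: [0.4842, -0.2474, 0.135]
tcp_rot: [-3.011, 0.129, 0.806]
wrist_force: [0.4, 0.2, -0.1]
finger_gap: 0.7
finger_force: 0.0
```

Emit:
arm_command(steps="0.4 -0.008 0 -0.013 0 0 0; 0.4 -0.02 0 -0.035 0 0 0; 0.4 -0.038 0 -0.065 0 0 0; 0.4 -0.048 -0.037 -0.064 0 7.5 0; 0.4 -0.055 -0.074 -0.058 0 15 0; 0.4 -0.063 -0.112 -0.053 0 22.5 0; 0.4 -0.065 -0.149 -0.042 0 30 0; 0.4 -0.065 -0.149 -0.04 0 30 0")

```text
time_s: 23.98
tool_pos: [0.4555, -0.0895, 0.2015]
tcp_rot: [-3.135, 0.127, -0.005]
wrist_force: [-1.4, 0.2, 0.2]
finger_gap: 0.698
finger_force: 0.0
```

Emit:
arm_command(steps="0.4 0 -0.04 0 0 0 0; 0.4 0 -0.08 0 0 0 0; 0.4 0 -0.12 0 0 0 0; 0.4 0 -0.16 0 0 0 0; 0.4 0 -0.2 0 0 0 0; 0.4 0 -0.24 0 0 0 0; 0.4 0 -0.241 0 0 0 0; 0.4 0 -0.241 0 0 0 0")

```text
time_s: 24.65
tool_pos: [0.4812, 0.1471, 0.2017]
tcp_rot: [-3.139, 0.126, -0.0]
wrist_force: [0.8, -1.2, 0.3]
finger_gap: 0.702
finger_force: 0.0
```

```bash
python3 look.py pics/w11.png; python3 mv.py "[pick(115),up(115),place(115)]"
```

```text
t 24.65 G [-44.9 116.7 220.4] rot err [ 0.   0.  -0.3] gap 0.702 ff 0.0 wf [ 0.8 -1.2  0.3]
red 2014 594 62 [ 56. -30.  99.]
red 1110 628 173 [  1. -34. 134.]
blue 11687 270 60 [ 57. 144.  99.]
blue 2059 19 172 [  2. 260. 141.]
blue 3264 330 259 [-39. 112. 147.]
t 24.7 G [-44.9 114.6 220.4] rot err [-0.  -0.  -0.1] gap 0.704 ff 0.0 wf [-0.5 -0.7 -0.2]
0.4 -0.001 -0.000 0.035 0.0 0.0 0.1; 0.4 -0.001 -0.000 0.060 0.0 0.0 0.1; 0.4 -0.001 -0.000 0.075 0.0 0.0 0.1; 0.4 -0.001 -0.000 0.081 0.0 0.0 0.1; 0.4 -0.001 -0.000 0.081 0.0 0.0 0.1; -1 -0.001 -0.000 0.081 0.0 0.0 0.1; -1 -0.001 -0.000 0.081 0.0 0.0 0.1; -1 -0.001 -0.000 0.081 0.0 0.0 0.1
-1 0.000 0.000 0.000 0.0 0.0 0.0; -1 0.000 0.000 -0.010 0.0 0.0 0.0; -1 0.006 -0.000 -0.019 0.0 -6.0 0.0; -1 0.016 -0.000 -0.025 0.0 -13.0 0.0; -1 0.026 -0.000 -0.030 -0.0 -20.0 0.0; -1 0.032 -0.000 -0.033 -0.0 -26.0 0.0; -1 0.037 -0.000 -0.034 0.0 -30.0 -0.0; -1 0.037 -0.000 -0.034 0.0 -30.0 -0.0
-1 0.005 0.000 0.009 0.0 0.0 0.0; -1 0.009 0.000 0.015 0.0 0.0 0.0; -1 0.010 0.000 0.017 0.0 0.0 0.0; -1 0.010 0.000 0.017 0.0 0.0 0.0; 0.4 0.010 0.000 0.017 0.0 0.0 0.0; 0.4 0.010 0.000 0.017 0.0 0.0 0.0; 0.4 0.010 0.000 0.017 0.0 0.0 0.0; 0.4 0.010 0.000 0.017 0.0 0.0 0.0
```

Emit:
arm_command(steps="0.4 -0.001 0.001 0.036 0 0 0; 0.4 -0.001 0.001 0.061 0 0 0; 0.4 -0.001 0.001 0.076 0 0 0; 0.4 -0.001 0.001 0.081 0 0 0; 0.4 -0.001 0.001 0.081 0 0 0; -1 -0.001 0.001 0.081 0 0 0; -1 -0.001 0.001 0.081 0 0 0; -1 -0.001 0.001 0.081 0 0 0")

```text
time_s: 25.37
tool_pos: [0.4808, 0.1434, 0.1218]
tcp_rot: [-3.138, 0.135, -0.003]
wrist_force: [-0.0, -1.0, 5.3]
finger_gap: 0.311
finger_force: 58.6
```

Emit:
arm_command(steps="-1 0 0 0 0 0 0; -1 0 0 -0.01 0 0 0; -1 0.006 -0.002 -0.019 0 -6 0; -1 0.016 -0.004 -0.025 0 -13 0; -1 0.026 -0.006 -0.03 0 -20 0; -1 0.032 -0.006 -0.033 0 -26 0; -1 0.037 -0.006 -0.034 0 -30 0; -1 0.037 -0.006 -0.034 0 -30 0")

```text
time_s: 26.03
tool_pos: [0.5201, 0.1455, 0.154]
tcp_rot: [-3.011, 0.131, 0.81]
wrist_force: [0.1, -0.3, -1.2]
finger_gap: 0.311
finger_force: 59.1
```

Emit:
arm_command(steps="-1 0.005 0 0.009 0 0 0; -1 0.009 0 0.015 0 0 0; -1 0.01 0 0.017 0 0 0; -1 0.01 0 0.017 0 0 0; 0.4 0.01 0 0.017 0 0 0; 0.4 0.01 0 0.017 0 0 0; 0.4 0.01 0 0.017 0 0 0; 0.4 0.01 0 0.017 0 0 0")

```text
time_s: 26.7
tool_pos: [0.5178, 0.1464, 0.1354]
tcp_rot: [-3.011, 0.129, 0.805]
wrist_force: [0.4, 1.0, 0.5]
finger_gap: 0.698
finger_force: 0.0
```

Emit:
arm_command(steps="0.4 -0.008 0 -0.013 0 0 0; 0.4 -0.02 0 -0.035 0 0 0; 0.4 -0.038 0 -0.065 0 0 0; 0.4 -0.057 0.02 -0.1 0 0 0; 0.4 -0.075 0.06 -0.13 0 5 0; 0.4 -0.1 0.1 -0.16 0 10 0; 0.4 -0.12 0.12 -0.17 0 15 0; 0.4 -0.14 0.12 -0.17 0 20 0")

```text
time_s: 27.37
tool_pos: [0.4724, 0.0253, 0.3554]
tcp_rot: [-3.121, 0.142, 0.26]
wrist_force: [0.1, 0.9, 0.9]
finger_gap: 0.7
finger_force: 0.0
```

```bash
python3 - <<'E'
from plan import *
where()
o=[]
for n in("scene","side"):
    im,d=grab_frame(n); cam=camera_model(n)
    for c,a,u,v,m in blobs(im):
        mm=m&(d>0); 
        if not mm.any(): continue
        ys,xs=np.nonzero(mm); P=np.array([tobin(atd(cam,x,y,d[y,x])) for y,x in zip(ys,xs)])*1e3
        if np.median(P[:,2])>115 and abs(np.median(P[:,0]))<100: print(n,c,a,np.median(P,0).round(),'top',np.percentile(P[:,2],97).round())
    cv2.imwrite(f"pics/{n}F.png",cv2.resize(im[130:330,170:490] if n=="scene" else im[120:360,240:440],None,fx=2,fy=2)[:,:,::-1])
E
```

```text
t 27.37 G [-40.2  -5.4 373.9] rot err [-0.  -9.5  0.3] gap 0.7 ff 0.0 wf [0.1 0.9 0.9]
scene red 213 [   8. -267.  150.] top 163.0
scene red 226 [   8. -193.  149.] top 164.0
scene red 231 [   7. -114.  149.] top 163.0
scene red 233 [  9. -35. 151.] top 163.0
scene blue 237 [  6. 127. 152.] top 163.0
scene blue 266 [  9. 281. 154.] top 164.0
side red 141 [ -1. -53. 153.] top 163.0
side red 144 [  -3. -131.  154.] top 163.0
side red 160 [  -1. -210.  156.] top 163.0
side red 172 [  -1. -285.  157.] top 164.0
side blue 64 [ -5. 263. 150.] top 367.0
side blue 27 [ -3. 118. 162.] top 164.0
```

View pics/sceneF.png

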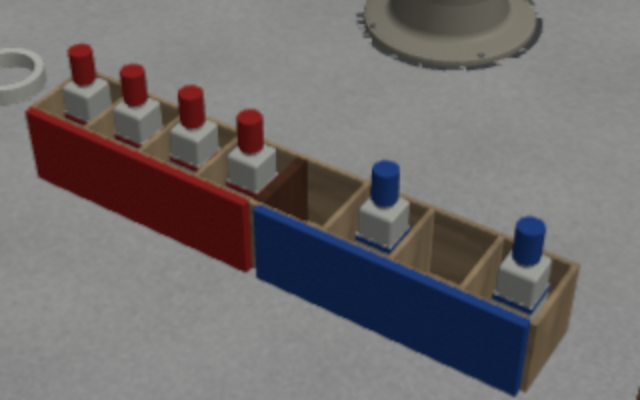

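View pics/sideF.png

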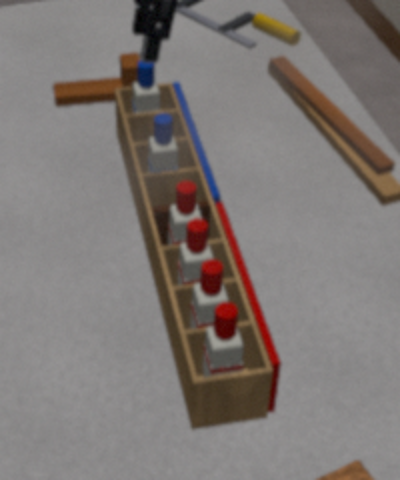

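All six bottles stand upright in the right bins: red caps at y -276, -198, -120 and -42, blue caps at y 120 and 276, every cap top at 163–164 mm. I'll let the arm come to rest, check once more and hand in.

Emit:
arm_command(steps="0.4 0 0 0 0 0 0; 0.4 0 0 0 0 0 0; 0.4 0 0 0 0 0 0; 0.4 0 0 0 0 0 0; 0.4 0 0 0 0 0 0; 0.4 0 0 0 0 0 0; 0.4 0 0 0 0 0 0; 0.4 0 0 0 0 0 0")

```text
time_s: 28.13
tool_pos: [0.4715, 0.0299, 0.3518]
tcp_rot: [-3.12, 0.134, 0.274]
wrist_force: [-0.3, -0.2, -0.8]
finger_gap: 0.697
finger_force: 0.0
```

```bash
python3 - <<'E'
from plan import *
im,d=grab_frame("scene"); cam=camera_model("scene"); n=0
for c,a,u,v,m in blobs(im):
    mm=m&(d>0)
    if not mm.any(): continue
    ys,xs=np.nonzero(mm); P=np.array([tobin(atd(cam,x,y,d[y,x])) for y,x in zip(ys,xs)])*1e3
    q=np.median(P,0)
    if q[2]>115 and abs(q[0])<100:
        ok=abs(np.percentile(P[:,2],97)-163)<3 and (q[1]<0)==(c=='red') and abs(q[0]-8)<12; n+=ok; print(c,q.round(),ok)
if n==6: print(job_done())
E
```

```text
red [   8. -268.  149.] True
red [   8. -192.  148.] True
red [   7. -115.  149.] True
red [  9. -36. 151.] True
blue [  7. 127. 152.] True
blue [  8. 281. 154.] True
the job is handed in; nothing more can be done
None
```

I handed the job in at about 28 s: all six bottles present (four red, two blue) stood upright in the bins of their colours at the final camera check, and the job's verdict was not shown to me.

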